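# Gauge the blue-labelled tincture bottle

### The job

Stand the blue-labelled amber bottle upright between the open jaws of the bench gauge, centred across the jaws, then slide the jaw with the orange post closed until the bottle is held snugly between both jaws. Keep the sliding jaw square to the fixed one while you close it, and leave the bottle standing in the closed gauge.

Things in the scene. Friction and masses are not known exactly. Their poses are not given: they have to be found in the camera images.
- blue_bottle: Small amber glass bottle, blue label, black cap, upright, about 130 g. Round body 40 mm in diameter up to 56 mm above the underside, then shoulder, then cap 24 mm in diameter from 72 to 88 mm. Origin: centre of the underside, z up. Bystanders: two bottles of the same shape with brown and white labels, and a flat metal tin.
- gauge: Caliper-like gauge fixed to the table. Grey base plate, x -55 to 55 mm, y -120 to 130; its top, the bed the bottle stands on, is at z = 12 mm; origin at table height, z up. Jaws move along y, midline x = 0. Fixed steel jaw: upright plate 60 mm wide (x), top at z = 62, face at y = -80 looking to +y. The sliding jaw, a like plate, faces it.
- jaw (a joint): Gap between jaw faces, m: 0 shut, 0.11 widest, starts 0.085 to 0.105; about 0.040 when shut on the bottle. Sliding jaw's face is at gauge y = -80 mm + gap. Its round orange post, 18 mm in diameter, stands at gauge x = 0, y = -15 mm + gap, z 48 to 90; the arm below it is 26 mm wide. About 1.2 N friction; stays where left; the bottle slides on the bed when pushed.
- jaw_tilt (a joint): Twist of the sliding jaw about its post's vertical axis, rad: 0 is square to the fixed jaw, stops at -0.35 and 0.35. A spring of about 1.2 N m/rad keeps it square; pushing the plate off-centre, or pressing it on a bottle well off the midline, tilts it.
Things that resemble listed ones, but are neither listed nor needed, are in the scene too. Leave any green look-alike of the blue_bottle alone.

How it is judged (in metres and radians):
On the way:
1. the blue-labelled bottle stands upright on the bed between the jaws while the sliding jaw is still open (x of blue_bottle in the frame of gauge between -0.02 and 0.02 m and y of blue_bottle in the frame of gauge between -0.065 and 0.01 m and z of blue_bottle in the frame of gauge between 0.008 and 0.017 m and angle between blue_bottle's own z axis and vertical below 0.175 rad and value of joint jaw above 0.05 m), for 0.2 s.
At the end, for the whole second after the job is handed in: The blue-labelled bottle stands upright (within 10 degrees) and at rest on the gauge's bed between the jaws, within 15 mm of their midline; the sliding jaw is closed on it (gap under 44 mm for the 40 mm bottle) and square within 10 degrees (value of joint jaw between 0.034 and 0.044 m and value of joint jaw_tilt between -0.175 and 0.175 rad and x of blue_bottle in the frame of gauge between -0.015 and 0.015 m and y of blue_bottle in the frame of gauge between -0.068 and -0.052 m and z of blue_bottle in the frame of gauge between 0.008 and 0.017 m and angle between blue_bottle's own z axis and vertical below 0.175 rad and linear speed of blue_bottle below 0.03 m/s); the robot touches nothing.
It fails at once if the sliding jaw is tilted by more than 12 degrees (value of joint jaw_tilt above 0.21 rad or value of joint jaw_tilt below -0.21 rad).
It also fails if it takes over 48 s, if anything falls off the work surface, if the arm or the gripper's body presses on something with over 40 N, if the wrist force passes 120 N, or if a joint passes its speed limit or range.

### The arm

A 6-joint arm with a two-finger parallel gripper is mounted at the origin on the work surface. World frame = base frame: x ahead of the robot, y to its left, z up, the work surface at z = 0. Lengths are in mm, angles in rad, forces in N, time in s.
With the tool pointing down it reaches from about 350 to 975 mm from the base axis. Payload 17.4 kg.
Tool frame: the origin (TCP) lies at the very end of the fingers, on their centre line; the grasp point (between the pads) lies 19 mm behind it (robot.tcp_to_grasp is the distance from the TCP to the grasp point, in mm); z points along the fingers, y is the line along which they close (so a half turn about z gives the same grasp; the last joint's range is limited). The gripper opens to 85 mm and grips with 20 to 120 N. Pads are 22 mm wide; open, the fingers measure 114 mm over their backs; the gripper's body (76 mm by 85 mm) begins 54 mm behind the grasp point. The pads swing forward as they close: fully open they stand 13 mm farther back than shut.
Start: joints at [1.251, 0.116, 1.442, -0, 1.584, -0.038], TCP at [187.715, 648.379, 231.303] pointing down, gripper open.
Joint ranges: [-2.83, 2.83], [-0.83, 2.19], [0.07, 2.5], [-1.14, 4.28], [0.01, 3], [-2.97, 2.97]. Speed limits (rad/s): [1.89, 1.89, 2.22, 3.14, 3.14, 3.14].

### API

Orientations are given as a unit quaternion [w, x, y, z].
In Python, from bench import robot gives the robot as it stands.
- The arm moves only by the shell command python3 -m inch 'ROWS'. ROWS is text: rows parted by semicolons, each of 7 numbers parted by spaces: the opening, from 0 (shut) to 1 (fully open), then the shift along the tool's x, y, z in mm, then the turn, a rotation vector about the tool's x, y, z in degrees. In form: fingers x y z rx ry rz; .... A call has exactly 5 rows; each row is the pose to reach, as a shift and turn from the pose commanded when the call began, along the tool's axes at that moment; what a row does not reach only later rows make up. A row lasts 1/10 s, in which the tool goes at most 50 mm and 8.59 degrees, less where a joint would pass 70% of its speed; a pose out of reach is approached as far as the arm can. A call with a gripper value outside its range is refused whole. The fingers move at their own pace and stop on an object; the grip force is fixed at half the most. Time passes only in rows, so rows that repeat a pose let the fingers close, or fill a call up. It gives the time, the measured TCP pose, the force, the opening and the grip force at its end, in the units of the state.
- robot.observe(): the state, without advancing time (a new reading comes with each control period).
- robot.capture(name): name is "scene" or "top"; returns the picture (480x640x3 uint8, red, green, blue); there is no depth.
- robot.camera_model(name): a dict with "mtx" (3x3 intrinsics, pixels), "rvec" (rotation vector, rad) and "tvec" (3), from world to camera coordinates, as OpenCV has them. Camera axes: x right, y down, z forward; pixel columns grow to the right and rows downward; lengths in mm; the calibration is good to about 2 mm. A picture is of the moment at which its call begins. camera_model takes no time and is no camera call.
- robot.job_done(): hands the job in; it is judged then, once.
Trained networks look in the newest picture that a camera, given by its name, has taken for a name from the list of things; names that differ only in an ending like _2 or _b are one class to them, and where a whole thing is asked for, a point or a joint stands for the part that bears it (a point fixed in the world has none). Each returns a list of dicts, best first, with "score" (0 to 1); they miss things now and then, are a little off and sometimes report something else, mostly with a low value. They report only what shows in the picture. A call takes as long as a camera call. They do not tell look-alikes from the thing itself.
- robot.boxes_of(camera, name): "position" ([column, row] in pixels, amid what is visible of it).
- robot.outline_of(camera, name): "pixels" (480x640 bool, what is visible of it) and "position" ([column, row] in pixels, amid what is visible of it).
The state is a dict: "clock": time; "q": joint angles; "dq": joint speeds; "effort": joint torques, N m; "position": TCP position; "eef_rot": TCP orientation; "force": force on the tool from outside, world axes, zero at the start; "moment": the same for the moment, N m; "width": finger opening in mm; "grasp_force": force on a finger pad.
Only numpy, scipy, OpenCV 4.12 (cv2) and the standard library are available. Lean on these libraries where they do the work, as an engineer would, in place of code of your own. Each camera call takes 0.05 s, during which the arm holds its last target. There are 200 camera calls.

## Working session

There is one attempt and no reset: what is moved stays moved. The work goes in short steps, Python scripts to look and compute and a shell command to move; the robot and the scene stay as the last step left them, time stands still between calls to the robot, and variables do not carry over. Pictures are saved under pics/ and viewed, at most 10 in all, crops included, and the job is handed in when it is done.

```bash
mkdir -p pics; cat > h.py <<'E'
import numpy as np,cv2
from bench import robot
from scipy.spatial.transform import Rotation as R
def cam(n):
    m=robot.camera_model(n);return np.array(m["mtx"],float),np.array(m["rvec"],float),np.array(m["tvec"],float)
def ray(n,px,z):
    K,r,t=cam(n);Rm=cv2.Rodrigues(r)[0];c=-Rm.T@t.ravel()
    d=Rm.T@np.linalg.inv(K)@np.array([px[0],px[1],1.]);return c+d*(z-c[2])/d[2]
def proj(n,P):
    K,r,t=cam(n);return cv2.projectPoints(np.array(P,float).reshape(-1,1,3),r,t,K,None)[0].reshape(-1,2)
def tool(P):  # world displacement target -> tool shift
    s=robot.observe();q=s["eef_rot"];Rm=R.from_quat([q[1],q[2],q[3],q[0]]).as_matrix()
    return Rm.T@(np.array(P)-np.array(s["position"])),Rm
E
python3 - <<'E'
from h import *
np.set_printoptions(precision=3,suppress=True)
ims=[]
for n in("scene","top"):
    im=robot.capture(n);cv2.imwrite(f"pics/{n}0.png",im[:,:,::-1])
    K,r,t=cam(n);print(n,"campos",-cv2.Rodrigues(r)[0].T@t.ravel(),K[0,0])
    for k in("blue_bottle","gauge","jaw"):
        print(k,[(np.round(b["position"]),round(b["score"],2)) for b in robot.boxes_of(n,k)])
s=robot.observe();print(s["clock"],s["eef_rot"],s["width"]);print(tool([0,0,0])[1])
E
```

```text
scene campos [1118.657  403.824  887.27 ] 612.2373719957244
blue_bottle [(array([447., 300.]), 0.75), (array([244., 193.]), 0.49)]
gauge [(array([234., 199.]), 0.67)]
jaw [(array([254., 197.]), 0.68)]
top campos [443.015  66.78  996.648] 624.3761161094073
blue_bottle [(array([174., 237.]), 0.75), (array([219., 185.]), 0.61)]
gauge [(array([462., 255.]), 0.91)]
jaw [(array([431., 254.]), 0.74)]
0.4 [-0.    0.14  0.99 -0.  ] 85.49159299712424
[[-0.961  0.278 -0.   ]
 [ 0.278  0.961 -0.   ]
 [ 0.    -0.    -1.   ]]
```

View pics/scene0.png

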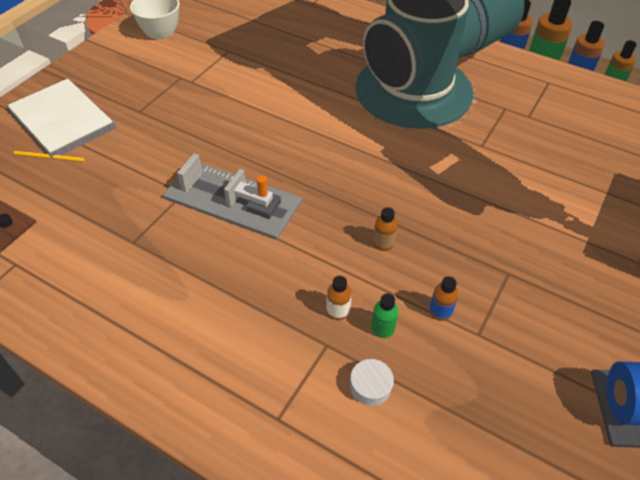

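View pics/top0.png

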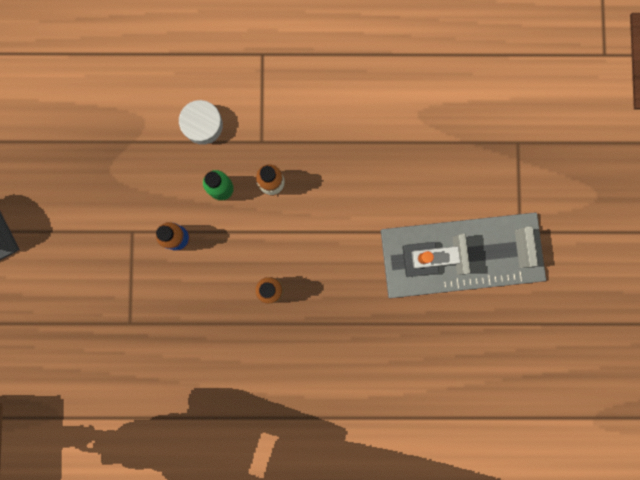

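Scene picture: blue-label bottle at (445,298), white at (339,298), brown at (386,229), green at (385,315), and the gauge at (232,197). Top picture: blue at (172,236), white (270,180), brown (268,290), green (218,185), with the gauge's fixed jaw at (530,247), sliding jaw at (464,254) and orange post at (426,258). The amber bottle with the blue label at scene (445,298) / top (172,236) fits. The network's second candidate at top (219,185) is the green look-alike. I'll confirm this with a crop and measure.

```bash
python3 - <<'E'
from h import *
np.set_printoptions(precision=2,suppress=True)
a=cv2.imread("pics/scene0.png");b=cv2.imread("pics/top0.png")
c=np.hstack([cv2.resize(a[250:350,390:490],(400,400),interpolation=2),cv2.resize(b[190:290,125:225],(400,400),interpolation=2)]);cv2.imwrite("pics/crop.png",c)
# caps: dark pixels
def dark(im,x0,x1,y0,y1,th=45):
    m=(im[y0:y1,x0:x1].max(2)<th).astype(np.uint8)
    n,l,s,ce=cv2.connectedComponentsWithStats(m);i=1+np.argmax(s[1:,4]);return ce[i]+[x0,y0],s[i]
def col(im,x0,x1,y0,y1):
    h=cv2.cvtColor(im[y0:y1,x0:x1],cv2.COLOR_BGR2HSV);m=((h[...,0]<14)&(h[...,1]>190)&(h[...,2]>120)).astype(np.uint8)
    n,l,s,ce=cv2.connectedComponentsWithStats(m);i=1+np.argmax(s[1:,4]);return ce[i]+[x0,y0],s[i]
for n,im,box in(("scene",a,(430,465,272,296)),("top",b,(150,180,220,250))):
    p,s=dark(im,*box);print(n,"cap",p,s,ray(n,p,88 if n=="top" else 80))
for k in("top",):
    m=robot.outline_of(k,"gauge")[0]["pixels"].astype(np.uint8)
    cs=max(cv2.findContours(m,0,2)[0],key=cv2.contourArea)
    cs=cs.reshape(-1,2);W=np.array([ray(k,p,12)[:2] for p in cs]).astype(np.float32)
    r=cv2.minAreaRect(W);print("rect",r,cv2.boxPoints(r))
p,s=col(b,412,445,245,272);print("post top",p,s,ray("top",p,88))
p,s=col(a,250,275,172,202);print("post sc",p,s,ray("scene",p,72))
for n in("scene","top"):
    o=robot.outline_of(n,"blue_bottle")
    for d in o: print(n,d["score"],d["position"],d["pixels"].sum(),ray(n,d["position"],44))
E
```

```text
scene cap [448.09 284.54] [ 12   6  13  14 151] [527.88 298.54  80.  ]
top cap [164.75 233.22] [  7   7  16  14 175] [527.01 296.45  88.  ]
rect ((499.9014892578125, -155.166015625), (111.76284790039062, 251.39364624023438), 6.20015811920166) [[ 430.77  -36.24]
 [ 457.92 -286.16]
 [ 569.03 -274.09]
 [ 541.88  -24.17]]
post top [425.27 257.03] [ 7  8 14 10 73] [492.57 -83.72  88.  ]
post sc [261.1  188.47] [ 8 10  9 14 51] [500.91 -82.27  72.  ]
scene 0.62 [443.8, 300.0] 928 [533.77 300.04  44.  ]
top 0.9 [172.5, 238.6] 783 [522.83 295.56  44.  ]
top 0.74 [219.1, 183.8] 716 [607.64 225.51  44.  ]
```

View pics/crop.png

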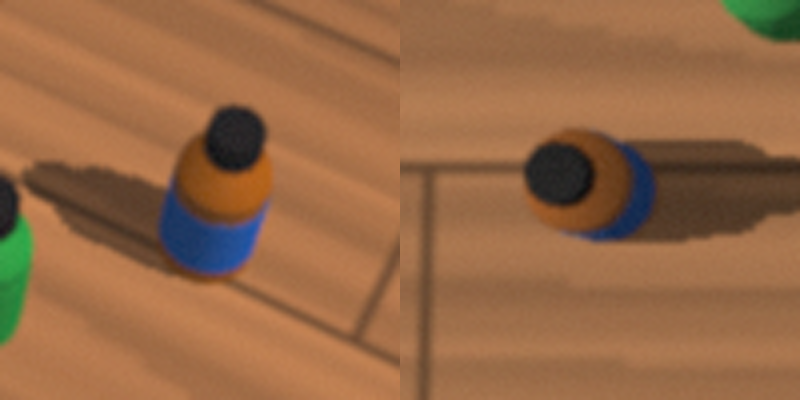

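The crop confirms it: amber body, blue label, black cap. Next I'll check the gauge estimate with a model overlay.

```bash
cat >> h.py <<'E'
G0=np.array([500.4,-160.1]);YAW=np.deg2rad(6.2)
def g2w(x,y,z):
    c,s=np.cos(YAW),np.sin(YAW);return [G0[0]+c*x-s*y,G0[1]+s*x+c*y,z]
def w2g(P):
    c,s=np.cos(YAW),np.sin(YAW);d=np.array(P[:2])-G0;return np.array([c*d[0]+s*d[1],-s*d[0]+c*d[1]])
def goto(P,az=None):
    "shift in tool axes to reach world TCP P, and turn about tool z to put tool y at world azimuth az (deg)"
    d,Rm=tool(P);now=np.degrees(np.arctan2(Rm[1,1],Rm[0,1]))
    print("shift",d.round(1),"rz",round(now-(now if az is None else az),2),"az",round(now,2),"tcp",np.round(robot.observe()["position"],1))
E
python3 - <<'E'
from h import *
g=92;B=(526.5,297)
out=[]
for n,c in(("scene",(150,140,160,120)),("top",(375,200,190,110))):
    im=cv2.imread(f"pics/{n}0.png");S=4 if n=="top" else 5
    x,y,w,h=c
    v=cv2.resize(im[y:y+h,x:x+w],None,fx=S,fy=S,interpolation=2)
    def L(pts,colr):
        p=((proj(n,pts)-[x,y]+.5)*S).astype(np.int32);cv2.polylines(v,[p],True,colr,1)
    L([g2w(a,b,12) for a,b in((-55,-120),(55,-120),(55,130),(-55,130))],(0,255,0))
    L([g2w(a,-80,b) for a,b in((-30,12),(30,12),(30,62),(-30,62))],(255,0,0))
    L([g2w(a,-80+g,b) for a,b in((-30,12),(30,12),(30,62),(-30,62))],(0,255,255))
    t=np.linspace(0,6.28,30)
    for z in(48,90): L([g2w(9*np.cos(k),-15+g+9*np.sin(k),z) for k in t],(255,0,255))
    out.append(v)
w=800;out[0]=cv2.resize(out[0],(440,330));out[1]=cv2.resize(out[1],(440,255))
cv2.imwrite("pics/ov.png",np.vstack(out))
E
```

```text
(no output)
```

View pics/ov.png

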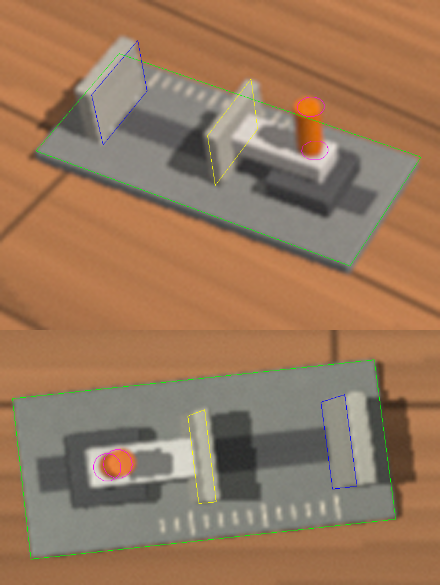

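```bash
python3 -c "
from h import *
goto([526.5,297,150],6.2)"
```

```text
shift [-423.1 -243.3   81.3] rz 67.66 az 73.86 tcp [187.7 648.4 231.3]
```

The overlay matches: plate, fixed jaw face, sliding jaw (gap about 92 mm) and post line up in both views. Moving toward the bottle.

```bash
python3 -m inch '1 -40 -23 6 0 0 8; 1 -80 -46 12 0 0 16; 1 -120 -69 18 0 0 24; 1 -160 -92 24 0 0 32; 1 -200 -115 30 0 0 40'; python3 -c "
from h import *
goto([526.5,297,150],6.2)"
```

```text
clock: 1.05
position: [348.8, 480.8, 201.2]
eef_rot: [0.0, 0.473, 0.881, 0.0]
force: [0.4, 1.0, 0.9]
width: 85.4
grasp_force: 0.0
shift [-251.4   46.5   51.2] rz 27.34 az 33.54 tcp [348.8 480.8 201.2]
```

```bash
python3 -m inch '1 -46 8 8 0 0 6; 1 -92 16 18 0 0 12; 1 -138 24 28 0 0 18; 1 -184 33 38 0 0 24; 1 -225 42 45 0 0 27.3'; python3 -c "
from h import *
goto([526.5,297,150],6.2)"
```

```text
clock: 1.55
position: [509.2, 316.9, 155.9]
eef_rot: [0.0, 0.667, 0.745, -0.0]
force: [0.4, -0.3, -0.3]
width: 85.6
grasp_force: 0.0
shift [-21.7  15.    5.9] rz 0.09 az 6.29 tcp [509.2 316.9 155.9]
```

```bash
python3 -m inch '1 -12 8 6 0 0 0; 1 -22 15 6 0 0 0; 1 -22 15 20 0 0 0; 1 -22 15 45 0 0 0; 1 -22 15 70 0 0 0'; python3 -c "
from h import *
goto([526.5,297,22],6.2)
np.set_printoptions(precision=1,suppress=True)
im=robot.capture('scene');cv2.imwrite('pics/s1.png',cv2.resize(im[200:350,350:550,::-1],(800,600)))"
```

```text
clock: 2.05
position: [524.7, 299.9, 85.4]
eef_rot: [0.0, 0.665, 0.747, 0.0]
force: [0.0, 0.1, 0.0]
width: 85.5
grasp_force: 0.0
shift [-3.1  1.4 63.4] rz 0.46 az 6.66 tcp [524.7 299.9  85.4]
```

View pics/s1.png

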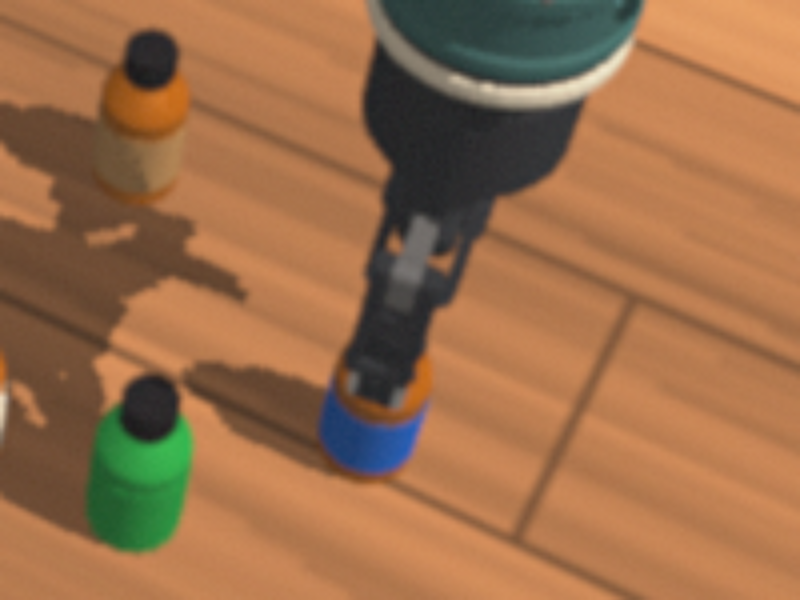

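The gripper straddles the blue bottle (crop 375,410) and the neighbours are clear. Descending.

```bash
python3 -m inch '1 0 0 20 0 0 0; 1 0 0 40 0 0 0; 1 0 0 56 0 0 0; 1 0 0 58 0 0 0; 1 0 0 58 0 0 0'; python3 -c "
from h import *
goto([526.5,297,22],6.2)"
```

```text
clock: 2.6
position: [525.2, 299.1, 28.4]
eef_rot: [-0.0, 0.665, 0.747, -0.0]
force: [-0.1, 0.4, 0.4]
width: 85.3
grasp_force: 0.0
shift [-2.2  1.   6.4] rz 0.39 az 6.59 tcp [525.2 299.1  28.4]
```

```bash
python3 -m inch '1 -2 1 6 0 0 0; 1 -2 1 6 0 0 0; 0 -2 1 6 0 0 0; 0 -2 1 6 0 0 0; 0 -2 1 6 0 0 0'; python3 -m inch '0 0 0 0 0 0 0; 0 0 0 0 0 0 0; 0 0 0 0 0 0 0; 0 0 0 0 0 0 0; 0 0 0 0 0 0 0'
```

```text
clock: 3.1
position: [526.8, 296.9, 22.6]
eef_rot: [0.0, 0.666, 0.746, 0.0]
force: [0.3, 0.4, 0.1]
width: 43.7
grasp_force: 0.0
clock: 3.6
position: [527.0, 297.0, 22.9]
eef_rot: [0.0, 0.666, 0.746, 0.0]
force: [0.3, -1.0, 5.7]
width: 38.8
grasp_force: 60.5
```

```bash
python3 -m inch '0 0 0 -15 0 0 0; 0 0 0 -40 0 0 0; 0 0 0 -70 0 0 0; 0 0 0 -105 0 0 0; 0 0 0 -130 0 0 0'; python3 -c "
from h import *
print(g2w(0,-34,12));goto(g2w(0,-34,150),6.2)"
```

```text
clock: 4.1
position: [526.9, 296.9, 155.6]
eef_rot: [0.0, 0.666, 0.746, 0.001]
force: [0.2, 0.1, -1.5]
width: 38.5
grasp_force: 60.5
[np.float64(504.07197809400475), np.float64(-193.90113277505873), 12]
shift [-485.   -78.7    5.1] rz 0.35 az 6.55 tcp [526.9 296.9 155.6]
```

```bash
python3 -m inch '0 -20 -3 0 0 0 0; 0 -60 -10 0 0 0 0; 0 -100 -16 0 0 0 0; 0 -140 -23 0 0 0 0; 0 -180 -29 0 0 0 0'; python3 -m inch '0 -40 -6.5 0 0 0 0; 0 -80 -13 0 0 0 0; 0 -120 -19.5 0 0 0 0; 0 -160 -26 0 0 0 0; 0 -200 -32.5 0 0 0 0'; python3 -c "
from h import *
goto(g2w(0,-34,150),6.2)"
```

```text
clock: 4.6
position: [517.4, 112.6, 151.8]
eef_rot: [-0.0, 0.665, 0.746, -0.0]
force: [0.4, -0.4, -0.8]
width: 38.6
grasp_force: 60.6
clock: 5.1
position: [507.8, -89.7, 152.0]
eef_rot: [-0.0, 0.666, 0.746, -0.0]
force: [1.0, 0.6, -1.5]
width: 39.1
grasp_force: 60.6
shift [-103.1  -15.6    1.9] rz 0.34 az 6.54 tcp [507.8 -89.7 152. ]
```

```bash
python3 -m inch '0 -35 -5 0 0 0 0; 0 -70 -10 0 0 0 0; 0 -95 -15 0 0 0 0; 0 -103 -15.6 0 0 0 0.3; 0 -103 -15.6 0 0 0 0.3'; python3 - <<'E'
from h import *
im=robot.capture('scene');top=robot.capture('top')
goto(g2w(0,-34,36),6.2)
v=cv2.resize(im[100:250,130:330,::-1],(400,300));w=cv2.resize(top[170:320,375:575,::-1],(400,300))
cv2.imwrite('pics/s2.png',np.hstack([v,w]))
E
```

```text
clock: 5.6
position: [504.6, -192.6, 151.9]
eef_rot: [-0.0, 0.668, 0.744, -0.0]
force: [-0.6, -0.1, -2.1]
width: 39.2
grasp_force: 60.6
shift [ -2.6  -1.1 116.1] rz 0.06 az 6.26 tcp [ 505.  -191.2  152.1]
```

View pics/s2.png

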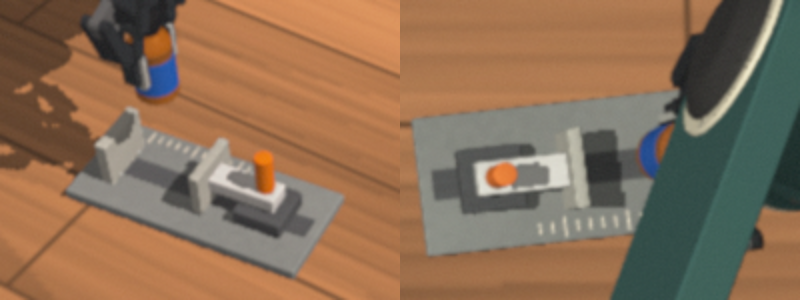

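The bottle is held upright over the gap, at scene crop (155,80). Descending.

```bash
python3 -m inch '0 -1 -1 20 0 0 0; 0 -2 -1 50 0 0 0; 0 -2 -1 80 0 0 0; 0 -2 -1 98 0 0 0; 0 -2 -1 104 0 0 0'; python3 -m inch '0 0 0 3 0 0 0; 0 0 0 6 0 0 0; 0 0 0 8 0 0 0; 0 0 0 8 0 0 0; 0 0 0 8 0 0 0'; python3 - <<'E'
from h import *
goto(g2w(0,-34,36),6.2)
top=robot.capture('scene')
cv2.imwrite('pics/s3.png',cv2.resize(top[100:250,130:330,::-1],(800,600)))
E
```

```text
clock: 6.2
position: [503.7, -192.4, 46.3]
eef_rot: [-0.001, 0.667, 0.745, -0.0]
force: [-0.2, 0.1, -1.7]
width: 38.7
grasp_force: 60.5
clock: 6.7
position: [504.7, -194.0, 40.8]
eef_rot: [0.0, 0.667, 0.745, 0.0]
force: [-0.0, -0.4, -0.7]
width: 38.8
grasp_force: 60.5
shift [ 0.2 -0.6  4.8] rz 0.05 az 6.25 tcp [ 504.7 -194.    40.8]
```

View pics/s3.png

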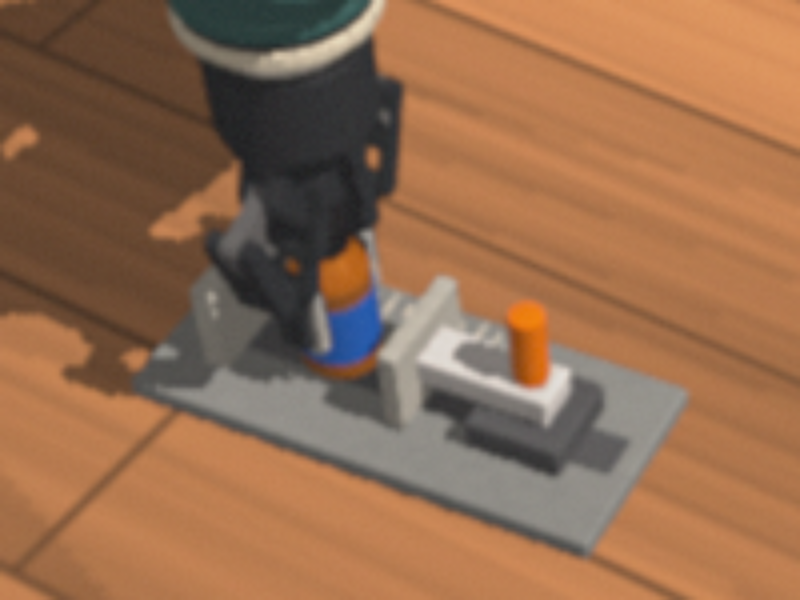

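```bash
python3 -m inch '0 0 0 1 0 0 0; 0 0 0 2 0 0 0; 0 0 0 3 0 0 0; 0 0 0 4 0 0 0; 0 0 0 4 0 0 0'; python3 -c "
from h import *
print(w2g(ray('scene',[216,190],17)), w2g(robot.observe()['position']))"
```

```text
clock: 7.25
position: [504.4, -193.9, 36.1]
eef_rot: [-0.0, 0.667, 0.745, -0.0]
force: [0.5, -0.4, -1.1]
width: 38.7
grasp_force: 60.5
[  4.75888412 -28.61822018] [  0.3125326  -34.00799879]
```

```bash
python3 -m inch '0 0 0 0.5 0 0 0; 0 0 0 1 0 0 0; 0 0 0 1.5 0 0 0; 0 0 0 1.5 0 0 0; 0 0 0 1.5 0 0 0'
```

```text
clock: 7.75
position: [504.5, -194.0, 34.9]
eef_rot: [0.0, 0.668, 0.745, 0.0]
force: [-0.8, -0.6, 0.4]
width: 38.6
grasp_force: 60.9
```

```bash
python3 -m inch '0 0 0 0.3 0 0 0; 0 0 0 0.6 0 0 0; 0 0 0 0.8 0 0 0; 0 0 0 0.8 0 0 0; 0 0 0 0.8 0 0 0'
```

```text
clock: 8.25
position: [504.6, -194.0, 34.9]
eef_rot: [0.0, 0.667, 0.745, 0.0]
force: [-5.3, 3.0, 10.5]
width: 38.7
grasp_force: 61.9
```

```bash
python3 -m inch '0.8 0 0 -0.5 0 0 0; 0.8 0 0 -0.5 0 0 0; 0.8 0 0 -0.5 0 0 0; 0.8 0 0 -0.5 0 0 0; 0.8 0 0 -0.5 0 0 0' && python3 -m inch '0.8 0 0 -10 0 0 0; 0.8 0 0 -30 0 0 0; 0.8 0 0 -60 0 0 0; 0.8 0 0 -95 0 0 0; 0.8 0 0 -125 0 0 0'
```

```text
clock: 8.75
position: [504.4, -193.9, 34.4]
eef_rot: [-0.0, 0.667, 0.745, -0.0]
force: [0.1, 0.2, 0.1]
width: 68.1
grasp_force: 0.0
clock: 9.25
position: [504.5, -193.9, 162.1]
eef_rot: [0.001, 0.667, 0.745, 0.0]
force: [0.6, 0.7, 0.4]
width: 68.5
grasp_force: 0.0
```

```bash
python3 - <<'E'
from h import *
# bench: behind-post standoff: closed fingers, TCP z 60, gauge y of post + 9 + finger half + margin
goto(g2w(0,77+50,160),6.2)
im=robot.capture('scene')
cv2.imwrite('pics/s4.png',cv2.resize(im[100:250,130:330,::-1],(800,600)))
E
```

```text
shift [161.1  -0.3   2. ] rz 0.05 az 6.25 tcp [ 504.5 -193.9  162.1]
```

View pics/s4.png

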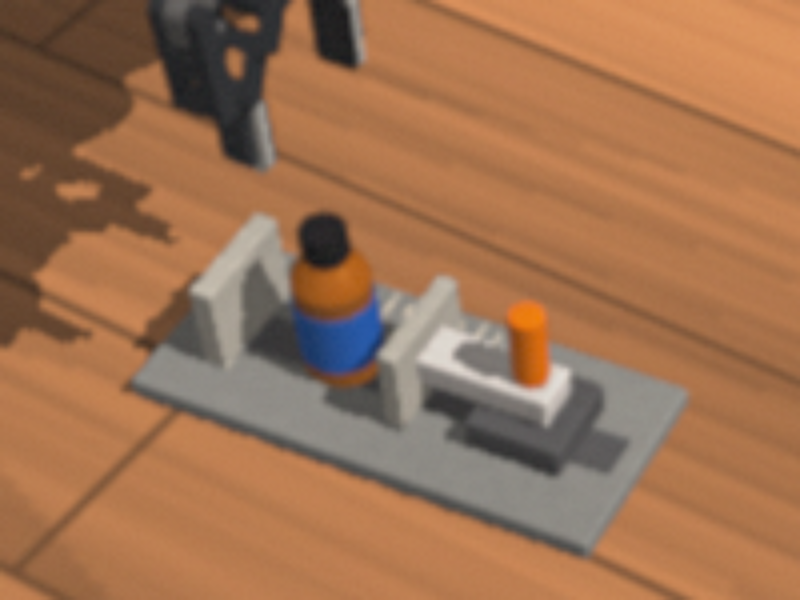

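The bottle stands upright between the jaws, at crop (340,310). Next I'll shut the fingers and go behind the post.

```bash
python3 -m inch '0 20 0 0 0 0 0; 0 60 0 0 0 0 0; 0 100 0 0 0 0 0; 0 140 0 0 0 0 0; 0 161 0 0 0 0 0'; python3 -m inch '0 0 0 20 0 0 0; 0 0 0 45 0 0 0; 0 0 0 75 0 0 0; 0 0 0 95 0 0 0; 0 0 0 100 0 0 0'; python3 - <<'E'
from h import *
goto(g2w(0,105,60),6.2);print(w2g(robot.observe()['position']))
E
```

```text
clock: 9.8
position: [486.4, -31.6, 160.2]
eef_rot: [0.0, 0.667, 0.745, 0.0]
force: [-0.2, 0.6, 0.4]
width: 0.4
grasp_force: 0.0
clock: 10.3
position: [485.9, -33.7, 57.8]
eef_rot: [-0.001, 0.667, 0.745, -0.001]
force: [0.2, -0.1, 0.7]
width: -0.0
grasp_force: 0.0
shift [-22.2   0.7  -2.2] rz 0.06 az 6.26 tcp [485.9 -33.7  57.8]
[ -0.72923128 127.21952959]
```

```bash
python3 -m inch '0 -6 0.7 -1 0 0 0; 0 -13 0.7 -1 0 0 0; 0 -20 0.7 -1 0 0 0; 0 -25 0.7 -1 0 0 0; 0 -29 0.7 -1 0 0 0'; python3 -m inch '0 -3 0 0 0 0 0; 0 -6 0 0 0 0 0; 0 -9 0 0 0 0 0; 0 -12 0 0 0 0 0; 0 -15 0 0 0 0 0'; python3 - <<'E'
from h import *
s=robot.observe();print(w2g(s['position']),s['force'])
im=robot.capture('scene')
cv2.imwrite('pics/s5.png',cv2.resize(im[100:250,130:330,::-1],(800,600)))
E
```

```text
clock: 10.8
position: [491.0, -63.4, 61.0]
eef_rot: [0.0, 0.668, 0.744, 0.0]
force: [0.2, -0.5, -0.2]
width: 0.0
grasp_force: 0.0
clock: 11.3
position: [492.4, -77.7, 60.5]
eef_rot: [-0.0, 0.667, 0.745, 0.0]
force: [-0.7, 1.1, 1.2]
width: -0.1
grasp_force: 0.7
[ 0.99158199 82.80648522] [-0.71072161  1.08128052  1.17234737]
```

View pics/s5.png

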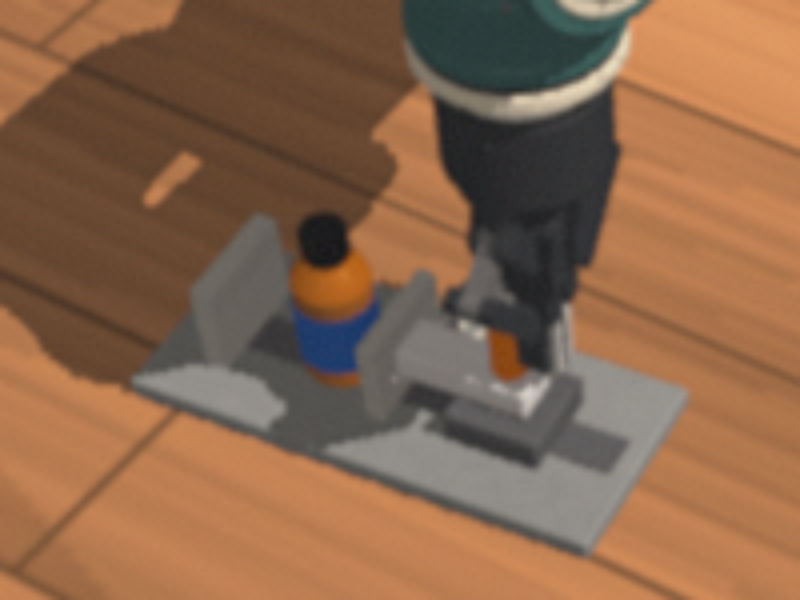

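The post is pushed centrally and the jaw slides square, with the bottle standing. Closing on in small steps.

```bash
python3 -m inch '0 -3 0 0 0 0 0; 0 -6 0 0 0 0 0; 0 -9 0 0 0 0 0; 0 -12 0 0 0 0 0; 0 -15 0 0 0 0 0'; python3 -m inch '0 -3 0 0 0 0 0; 0 -6 0 0 0 0 0; 0 -9 0 0 0 0 0; 0 -12 0 0 0 0 0; 0 -14 0 0 0 0 0'; python3 - <<'E'
from h import *
s=robot.observe();print(w2g(s['position']),s['force'])
E
```

```text
clock: 11.85
position: [494.0, -92.6, 60.4]
eef_rot: [-0.0, 0.667, 0.745, 0.0]
force: [0.4, 3.7, 1.2]
width: -0.1
grasp_force: 1.7
clock: 12.35
position: [495.6, -106.6, 60.5]
eef_rot: [0.0, 0.668, 0.745, -0.0]
force: [-0.5, 3.1, 2.0]
width: -0.3
grasp_force: 1.6
[ 1.01034038 53.67016877] [-0.48599397  3.10844552  2.03049988]
```

```bash
python3 -m inch '0 -1 0 0 0 0 0; 0 -2 0 0 0 0 0; 0 -3 0 0 0 0 0; 0 -4 0 0 0 0 0; 0 -5 0 0 0 0 0'; python3 -m inch '0 -0.5 0 0 0 0 0; 0 -1 0 0 0 0 0; 0 -1.5 0 0 0 0 0; 0 -2 0 0 0 0 0; 0 -2 0 0 0 0 0'; python3 - <<'E'
from h import *
s=robot.observe();print(w2g(s['position']),s['force'])
E
```

```text
clock: 12.85
position: [496.1, -111.4, 60.5]
eef_rot: [-0.0, 0.667, 0.745, 0.0]
force: [-0.7, 3.7, 1.1]
width: -0.2
grasp_force: 1.6
clock: 13.35
position: [496.3, -113.4, 60.5]
eef_rot: [0.0, 0.667, 0.745, -0.0]
force: [0.1, 2.5, 0.8]
width: 0.3
grasp_force: 1.2
[ 1.00131439 46.88258951] [0.07040421 2.48250709 0.8195016 ]
```

```bash
python3 -m inch '0 -0.5 0 0 0 0 0; 0 -1 0 0 0 0 0; 0 -1.5 0 0 0 0 0; 0 -2 0 0 0 0 0; 0 -2 0 0 0 0 0'
```

```text
clock: 13.85
position: [496.6, -115.4, 60.5]
eef_rot: [0.0, 0.667, 0.745, -0.0]
force: [0.8, 2.5, 1.6]
width: 0.1
grasp_force: 1.2
```

```bash
python3 -m inch '0 -0.3 0 0 0 0 0; 0 -0.6 0 0 0 0 0; 0 -0.9 0 0 0 0 0; 0 -1.2 0 0 0 0 0; 0 -1.5 0 0 0 0 0'
```

```text
clock: 14.35
position: [496.7, -116.4, 60.5]
eef_rot: [-0.0, 0.667, 0.745, 0.0]
force: [-1.6, 9.2, 3.1]
width: 0.1
grasp_force: 4.7
```

```bash
python3 -m inch '0 -0.2 0 0 0 0 0; 0 -0.4 0 0 0 0 0; 0 -0.4 0 0 0 0 0; 0 -0.4 0 0 0 0 0; 0 -0.4 0 0 0 0 0'; python3 -m inch '0 2 0 0 0 0 0; 0 8 0 0 0 0 0; 0 20 0 0 0 0 0; 0 35 0 0 0 0 0; 0 50 0 0 0 0 0'; python3 -m inch '0 5 0 -15 0 0 0; 0 10 0 -40 0 0 0; 0 20 0 -70 0 0 0; 0 50 0 -105 0 0 0; 0 80 0 -130 0 0 0'; python3 - <<'E'
from h import *
a=robot.capture('scene');b=robot.capture('top')
for g in(40,44):print(g,proj('top',[g2w(0,-15+g,90),g2w(0,-60,100)]).round(1).tolist())
v=cv2.resize(a[100:250,130:330,::-1],(400,300),interpolation=2);w=cv2.resize(b[170:320,375:575,::-1],(400,300),interpolation=2)
cv2.imwrite('pics/s6.png',np.hstack([v,w]))
h=cv2.cvtColor(b[230:290,390:540,::-1].copy(),cv2.COLOR_BGR2HSV)
m=((h[...,0]<14)&(h[...,1]>190)&(h[...,2]>120)).astype(np.uint8)
n,l,s,c=cv2.connectedComponentsWithStats(m)
for i in range(1,n):
    if s[i,4]>20:p=c[i]+[390,230];print(p,s[i],w2g(ray('top',p,88)))
E
```

```text
clock: 14.85
position: [496.7, -116.4, 60.5]
eef_rot: [-0.001, 0.667, 0.745, 0.001]
force: [-0.6, 11.9, 3.3]
width: 0.0
grasp_force: 5.6
clock: 15.35
position: [491.0, -66.1, 60.5]
eef_rot: [-0.0, 0.667, 0.745, -0.0]
force: [0.2, -0.2, -0.0]
width: 0.0
grasp_force: 0.0
clock: 15.85
position: [482.6, 13.0, 194.1]
eef_rot: [0.001, 0.668, 0.744, 0.001]
force: [1.1, 0.0, 0.5]
width: -0.1
grasp_force: 0.0
40 [[460.8, 253.5], [520.8, 246.7]]
44 [[458.1, 253.8], [520.8, 246.7]]
```

View pics/s6.png

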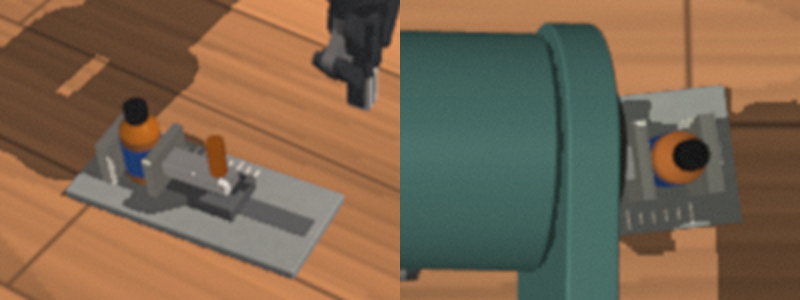

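The final picture shows the bottle upright and snug between parallel jaws. Its cap is at top pixel (520,247.5), against (520.8,246.7) predicted for the closed pose, and the arm is clear. Handing in.

```bash
python3 -c "
from bench import robot
print(robot.job_done())"
```

```text
the job is handed in; nothing more can be done
None
```

I handed the job in: in the last pictures the blue-labelled bottle stands upright and centred in the closed gauge, with the sliding jaw looking square and the arm clear; the hand-in call did not report the verdict.

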